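Hold the reading lens in focus over the round painted tile

ROBOT

A 6-joint arm with a two-finger parallel gripper is mounted at the origin on the work surface. World frame = base frame: x ahead of the robot, y to its left, z up, the work surface at z = 0. Lengths are in m, angles in rad, forces in N, time in s.
With the tool pointing down it reaches from about 0.25 to 0.725 m from the base axis. Payload 4 kg.
Tool frame: the origin (TCP) lies on the centre line of the jaws, within the pads' length; the fingertips stand 14 mm ahead of it and the grasp point (between the pads) lies 5 mm behind it; z points along the fingers, x is the direction in which the jaws open and shut, and the axes are right-handed (so a half turn about z gives the same grasp; the last joint's range is limited). The gripper opens to 85 mm and grips with 20 to 120 N. Pads are 22 mm wide; open, the fingers measure 114 mm over their backs; the gripper's body (76 mm by 85 mm) begins 54 mm behind the grasp point. The pads swing forward as they close: fully open they stand 13 mm farther back than shut.
Start: joints at [1.206, 0.241, 0.005, 1.335, 0, 1.571], TCP at [0.178, 0.467, 0.245] pointing down, gripper open.
Joint ranges: [-2.72, 2.72], [-1.05, 1.87], [-1.09, 1.28], [-1.99, 2.15], [-1.42, 1.44], [-3.14, 3.14]. Speed limits (rad/s): [2.79, 2.79, 3.14, 3.14, 3.14, 3.14].

INTERFACE

Orientations are given as a unit quaternion [x, y, z, w].
In Python, from workcell import bot gives the robot as it stands.
- The arm moves only by the tool play_rows, never from a script. Its argument "motion" is a list of rows, each an object with "fingers": the closure, from -1 (fully open) to 1 (shut), so that 0 is half open; "translation": the shift along the tool's x, y, z in cm, a list of three; "roll": the turn about the tool's z in degrees. A call has 1 to 20 rows; each row is the pose to reach, as a shift and turn from the pose commanded when the call began, along the tool's axes at that moment; what a row does not reach only later rows make up. A row lasts 1/12 s, in which the tool goes at most 41.7 mm and 7.16 degrees, less where a joint would pass 70% of its speed; a pose out of reach is approached as far as the arm can. A call with a gripper value outside its range is refused whole. The fingers move at their own pace and stop on an object; the grip force is fixed at half the most. Time passes only in rows, so rows that repeat a pose let the fingers close. It gives the time, the measured TCP pose, the force and the opening at its end, in the units of the state.
- bot.get_obs(): the state, without advancing time (a new reading comes with each control period).
- bot.camera(name): name is "side" or "top" or "wrist"; returns a dict with "pixels" (480x640x3 uint8, red, green, blue), "intrinsics" (3x3 intrinsics, pixels), "world_to_cam" (4x4, takes a point from world to camera coordinates). Camera axes: x right, y down, z forward; pixel columns grow to the right and rows downward; lengths in m; the calibration is good to about 2 mm. A picture is of the moment at which its call begins. There is no depth.
- bot.job_done(): hands the job in, once; it reports no verdict.
The state is a dict: "clock": time; "joint_pos": joint angles; "joint_vel": joint speeds; "tau": joint torques, N m; "eef_pos": TCP position; "tool_rot": TCP orientation; "ft_force": force on the tool from outside, world axes, zero at the start; "ft_torque": the same for the moment, N m; "grip_width": finger opening in m.
Only numpy, scipy, OpenCV 4.12 (cv2) and the standard library are available. Lean on these libraries where they do the work, as an engineer would, in place of code of your own. Each camera call takes 0.05 s, during which the arm holds its last target. There are 200 camera calls.

TASK

Grip the reading lens by its handle, lift it up and off the two-pronged hook and bring it over the round painted tile (not the square or the long one). Finish while still holding it there, steady and level, the lens centred over the round tile and at the height marked by the black pointer on the gauge post, carried by the gripper alone. Do not shift the tiles or the pointer, nor knock the jars and the palette knife near them out of place.

Things in the scene. Friction and masses are not known exactly. Their poses are not given: they have to be found in the camera images.
- loupe: Reading lens, 0.11 kg: glass disc in a brass rim (72 mm across, 10 mm thick), wooden handle. Origin at the lens centre, mid-thickness; z normal to the lens; handle along -x in the lens plane: thin neck, then a 14 x 14 mm square bar from x = -51 to -146 mm. Balances near the lens. Starts level in the hook, lens 135 mm above the table, handle roughly towards the robot.
- handle (a point): A good place to grip the lens's handle from above: the middle of the 14 mm bar, at x = -85 mm from the lens centre, at lens mid-plane height. Axes as the lens (bar along x, fingers close along y). Free on both sides.
- stand: Fixed steel lens hanger, on the left or right half of the table. Origin on the table below the lens; z up. Two level 6 mm prongs (y = +-20 mm, tops at 130 mm) run along x under the rim, from a post and crossbar at x = 41 to 59 mm (not above 136 mm).
- hook_tips (a point): Midway between the ends of the hook's two upturned tips (40 mm apart, x = -39 mm in the stand's frame), 151 mm above the table. The handle passes out between the tips; the rim is wider than the gap, so the lens must rise at least 25 mm before it is carried off.
- board: Fixed wooden examining board 210 (x) x 290 (y) x 6 mm on the other half of the table; origin at the centre of its underside, z up. It carries the three tiles in a row along its y, about 90 mm apart, at about x = -40 mm, and a thin steel gauge post (8 mm thick, top at 157 mm) at x = 82 mm, y = 0, beyond the row.
- mark (a point): Tip of the black pointer, a collar with a level finger on the gauge post that points over the board towards the row of tiles (board -x). The height of this point, 70 to 120 mm above the table, is the focal height at which the middle plane of the lens belongs. The pointer slides stiffly up and down; z up.
- round_tile: Round white ceramic tile with paint daubs, 52 mm across, 8 mm thick, loose on the board; origin at the centre of its underside, z up. The tile to look at; which of the three places it has varies.
- square_tile: Square white ceramic tile with paint daubs, 50 x 50 x 8 mm, loose on the board; origin at the centre of its underside. To be left alone.
- bar_tile: Long white ceramic tile with paint daubs, 70 (x) x 30 (y) x 8 mm, loose on the board; origin at the centre of its underside. To be left alone.
- jar_low: Low white paint jar, 56 mm across, 45 mm high, on the board beside the gauge post; origin at the centre of its underside. Bystander.
- jar_mid: White paint jar, 60 mm across, 75 mm high, beside the lens hanger; origin at the centre of its underside. Bystander.
- palette_knife: Spatula-like palette knife 170 mm long lying flat on the table nearer the robot. Bystander.
There are look-alikes about, which are no part of the job. What is shaped like the stand but purple is not meant.

How it is judged:
On the way:
1. the reading lens, held by the fingers, is lifted clear above the hook's upturned tips (contact force between the fingers and loupe above 1 N and contact force between loupe and stand below 0.05 N and z of loupe in the frame of stand above 0.155 m), for 0.1 s.
At the end, for the whole second after the job is handed in: The gripper still holds the reading lens still: lens centre within 15 mm, seen from above, of the round tile's centre, its middle plane within 8 mm of the pointer's height, tilted less than 0.14 rad (8 degrees) from level, touching neither the gauge, the board nor the hanger (contact force between the fingers and loupe above 1 N and horizontal distance between loupe and round_tile below 0.015 m and z of loupe in the frame of mark between -0.008 and 0.008 m and angle between loupe's own z axis and vertical below 0.14 rad and linear speed of loupe below 0.02 m/s and contact force between loupe and board below 0.05 N and contact force between loupe and stand below 0.05 N); the arm keeps its last pose, push and grip.
It fails at once if a tile is shifted more than 10 mm (distance of any of round_tile, square_tile, bar_tile from where it was at the start of the episode above 0.01 m).
It fails at once if the pointer is shifted more than 4 mm (distance of mark from where it was at the start of the episode above 0.004 m).
It fails at once if a jar on the board or by the hanger, or the palette knife, is moved more than 25 mm (distance of any of jar_low, jar_mid, palette_knife from where it was at the start of the episode above 0.025 m).
It also fails if it takes over 34 s, if anything falls off the work surface, if the arm or the gripper's body presses on something with over 40 N, if the wrist force passes 120 N, or if a joint passes its speed limit or range.

## Working session

There is one attempt and no reset: what is moved stays moved. The work goes in short steps, Python scripts to look and compute and a tool call to move; the robot and the scene stay as the last step left them, time stands still between calls to the robot, and variables do not carry over. Pictures are saved under pics/ and viewed, about 8 in all and at most 12, crops included, and the job is handed in when it is done.

Besides the shell and the picture viewer there is one more tool, called after "Request:" as name([rows], argument=value, ...), one row to a line, values as JSON. play_rows: Moves the arm, as the interface text tells. Its arguments: {"type":"object","properties":{"motion":{"type":"array","items":{"type":"object","properties":{"fingers":{"type":"number"},"translation":{"type":"array","items":{"type":"number"}},"roll":{"type":"number"}}}}},"required":["motion"]}

```bash
mkdir -p pics; cat > h.py <<'E'
import numpy as np, cv2
from workcell import bot
def snap(n,f):
    c=bot.camera(n); cv2.imwrite(f'pics/{f}.png',c['pixels'][:,:,::-1]); np.savez(f'pics/{f}.npz',K=c['intrinsics'],T=c['world_to_cam']); return c
def load(f):
    d=np.load(f'pics/{f}.npz'); return d['K'],d['T']
def ray(f,u,v):
    K,T=load(f); R,t=T[:3,:3],T[:3,3]; return -R.T@t, R.T@np.linalg.solve(K,[u,v,1.])
def at_z(f,u,v,z):
    o,d=ray(f,u,v); return o+d*(z-o[2])/d[2]
def proj(f,p):
    K,T=load(f); q=K@(T[:3,:3]@np.array(p)+T[:3,3]); return q[:2]/q[2]
def tri(obs):
    A=np.zeros((3,3));b=np.zeros(3)
    for f,u,v in obs:
        o,d=ray(f,u,v); d/=np.linalg.norm(d); M=np.eye(3)-np.outer(d,d); A+=M;b+=M@o
    return np.linalg.solve(A,b)
E
python3 - <<'E'
from h import *
for n in('top','side'): 
    snap(n,n+'0'); K,T=load(n+'0'); print(n,K[0,0],-T[:3,:3].T@T[:3,3])
o=bot.get_obs(); print(o)
E
```

```text
top 456.5264563935591 [0.32432138 0.01776967 1.04119352]
side 483.52682314686433 [ 0.01606661 -0.8698004   0.85183256]
{'clock': 0.1, 'joint_pos': array([ 1.20603958e+00,  2.41330077e-01,  3.87852176e-03,  1.33517418e+00,
       -2.17074522e-05,  1.57077031e+00]), 'joint_vel': array([ 1.63879964e-03, -2.89806030e-03,  4.06595382e-03,  8.74635310e-04,
       -1.11556862e-03, -5.66175498e-06]), 'tau': array([-5.89590873e-04, -3.73138797e+01,  2.53010362e+01,  1.08473108e-02,
       -6.44305464e-05,  1.45624057e-06]), 'eef_pos': array([0.1781814 , 0.46661724, 0.24451318]), 'tool_rot': array([ 8.23619024e-01,  5.67142721e-01, -7.47226402e-04,  5.27688061e-04]), 'ft_force': array([-0.02721179,  0.64613695,  0.01824532]), 'ft_torque': array([-0.0338401 ,  0.04563464,  0.03466928]), 'grip_width': 0.08530463786588684}
```

View pics/top0.png

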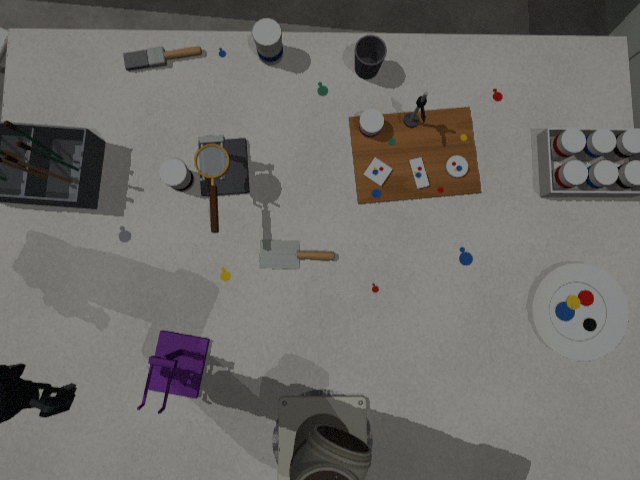

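View pics/side0.png

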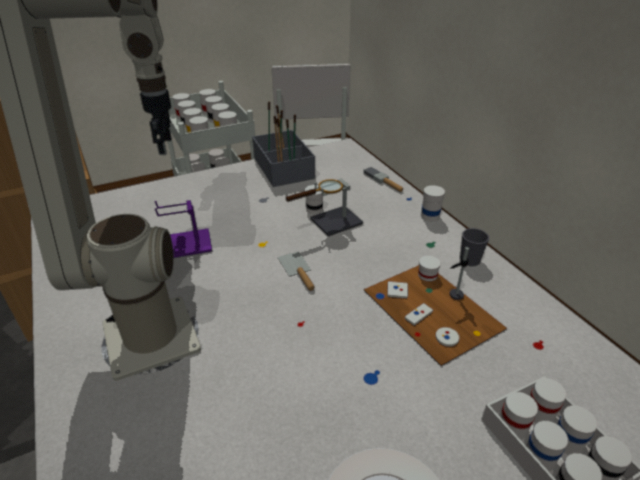

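Top view: the lens is at (212,161) with its handle ending at (214,231), on the grey hanger. The purple look-alike stand at (178,365) is not the one meant. Of the three tiles, square (378,172), long (419,173) and round (457,166), the round one is the target. The gauge post stands at about (411,118). In the side view the round tile is at (447,337) and the post at (458,295)–(466,250). Next is one enlarged crop to confirm these.

```bash
python3 - <<'E'
from h import *
t=cv2.imread('pics/top0.png'); s=cv2.imread('pics/side0.png')
z=lambda a,x,y,w,h,k:cv2.resize(a[y:y+h,x:x+w],None,fx=k,fy=k,interpolation=cv2.INTER_CUBIC)
a=z(t,340,80,160,120,2.5) # 400x300
b=z(t,150,130,100,120,2.5)
c=z(s,400,230,100,75,4) #400x300
d=z(s,270,160,100,75,4)
b=cv2.copyMakeBorder(b,0,0,0,150,cv2.BORDER_CONSTANT)
cv2.imwrite('pics/c1.png',np.vstack([np.hstack([a,b]),np.hstack([c,d])]))
E
```

```text
(no output)
```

View pics/c1.png

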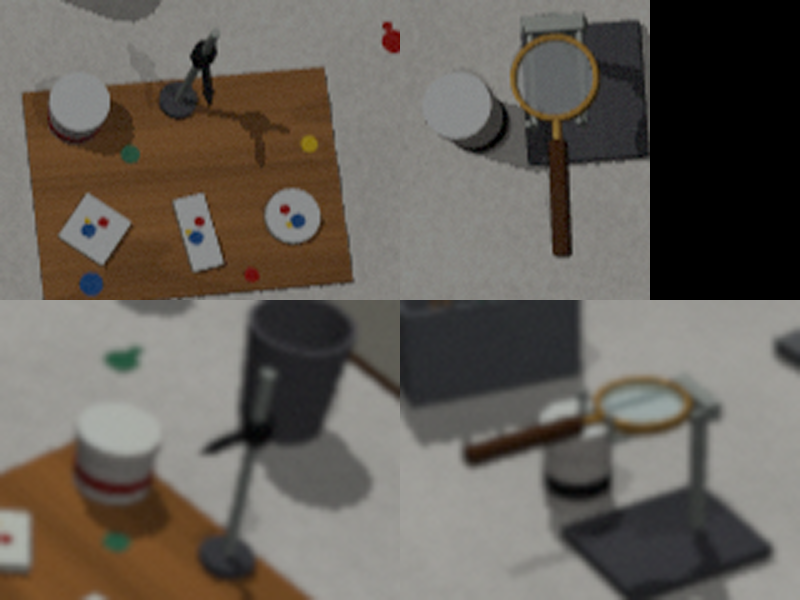

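The crop confirms the three tiles, with the round one at top px (457,166), carrying red, yellow and blue daubs. The pointer tip is at top (423.6,120.4) and side (451.5,267.5). The lens on the grey hanger is at top (212,160.8), with its handle running from (213,186) to (214.8,230).

```bash
python3 - <<'E'
from h import *
np.set_printoptions(precision=4,suppress=True)
print('tip',tri([('top0',423.6,120.4),('side0',451.5,267.5)]), proj('top0',tri([('top0',423.6,120.4),('side0',451.5,267.5)])))
print('posttop', tri([('top0',340+213/2.5,80+33/2.5),('side0',400+268/4,230+72/4)]))
print('collar', tri([('top0',340+203/2.5,80+53/2.5),('side0',400+258/4,230+131/4)]))
print('tile',at_z('top0',457.2,166,.014), at_z('side0',447.5,335.5,.014))
L=at_z('top0',212,160.8,.138);E=at_z('top0',214.8,231,.142);print('lens',L,tri([('top0',212,160.8),('side0',331,185.8)]),'end',E,np.linalg.norm(L-E))
a=np.arctan2(*(L-E)[1::-1]);print('yaw',np.degrees(a)); print('grip',L-.085*np.array([np.cos(a),np.sin(a),0]))
from scipy.spatial.transform import Rotation as R
print(R.from_quat(bot.get_obs()['tool_rot']).as_matrix())
print('postbase',at_z('top0',340+178/2.5,80+100/2.5,.006),'jarlow',at_z('top0',372,121,.051),'jarmid',at_z('top0',173,173,.075))
E
```

```text
tip [ 0.6859 -0.2136  0.1148] [423.9265 119.7217]
posttop [ 0.7277 -0.2082  0.1552]
collar [ 0.7291 -0.21    0.1113]
tile [ 0.6145 -0.3139  0.014 ] [ 0.6159 -0.315   0.014 ]
lens [0.5867 0.2244 0.138 ] [0.5895 0.2246 0.1347] end [0.4433 0.2141 0.142 ] 0.14379726281115182
yaw 4.112145639871751
grip [0.5019 0.2183 0.138 ]
[[ 0.3567  0.9342 -0.0006]
 [ 0.9342 -0.3567 -0.0017]
 [-0.0018  0.     -1.    ]]
postbase [ 0.7274 -0.2105  0.006 ] jarlow [ 0.7066 -0.1117  0.051 ] jarmid [0.5775 0.3214 0.075 ]
```

Request:
play_rows([
  {"fingers":-1,"translation":[-3,10,0],"roll":-6},
  {"fingers":-1,"translation":[-6,20,0],"roll":-12},
  {"fingers":-1,"translation":[-9,30,0],"roll":-18},
  {"fingers":-1,"translation":[-11.6,39.1,0],"roll":-25},
  {"fingers":-1,"translation":[-11.6,39.1,0],"roll":-25},
  {"fingers":-1,"translation":[-11.6,39.1,0],"roll":-25},
  {"fingers":-1,"translation":[-11.6,39.1,0],"roll":-25},
  {"fingers":-1,"translation":[-11.6,39.1,0],"roll":-25},
  {"fingers":-1,"translation":[-11.6,39.1,0],"roll":-25},
  {"fingers":-1,"translation":[-11.6,39.1,0],"roll":-25},
  {"fingers":-1,"translation":[-11.6,39.1,0],"roll":-25},
  {"fingers":-1,"translation":[-11.6,39.1,0],"roll":-25},
  {"fingers":-1,"translation":[-11.6,39.1,0],"roll":-25},
  {"fingers":-1,"translation":[-11.6,39.1,0],"roll":-25},
  {"fingers":-1,"translation":[-11.6,39.1,0],"roll":-25},
])

```text
clock: 1.35
eef_pos: [0.5012, 0.2203, 0.2453]
tool_rot: [0.681, 0.733, -0.0, -0.0]
ft_force: [-0.6, 0.9, -0.7]
grip_width: 0.0854
```

```bash
python3 - <<'E'
from h import *
snap('wrist','w1'); snap('side','s1'); o=bot.get_obs(); print(o['clock'],o['eef_pos'],o['tool_rot'],o['joint_pos'])
for p in [(.5867,.2244,.135),(.502,.218,.142),(.443,.2141,.142)]: print(proj('w1',p))
E
```

```text
1.45 [0.50135251 0.22029617 0.24552732] [ 6.80542347e-01  7.32708748e-01  7.11112752e-05 -3.13177663e-06] [4.13974318e-01 3.35484767e-01 1.35087615e-01 1.37027113e+00
 6.22205727e-05 3.40183150e-01]
[312.7347292  343.26083021]
[311.8927039  242.62468866]
[312.14432156 153.33923149]
```

View pics/w1.png

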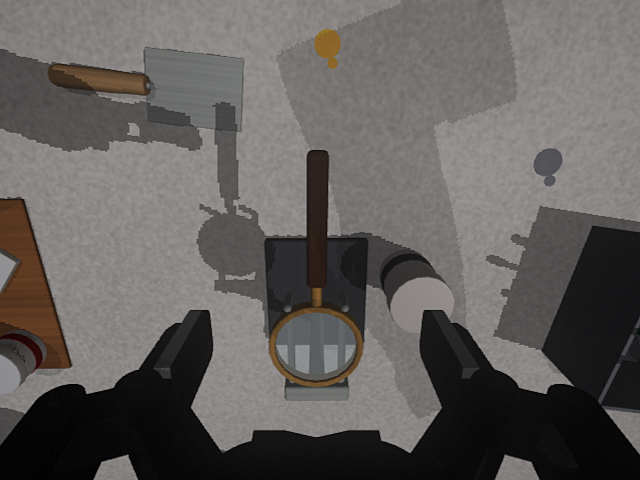

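The wrist view shows the lens at (316.5,346) with the bar from (316,287) to (317.5,151). The fingers are straddling the bar, and jar_mid at (420,300) is to the right.

```bash
python3 - <<'E'
from h import *
L=at_z('w1',316.5,346,.138);N=at_z('w1',316,287,.142);E=at_z('w1',317.7,152,.142);print(L,N,E,np.linalg.norm(L-E),np.linalg.norm(N-E))
d=(L-E)[:2]; print(np.degrees(np.arctan2(d[1],d[0])))
d=d/np.linalg.norm(d); g=L[:2]-.083*d; print(g)
from scipy.spatial.transform import Rotation as R
o=bot.get_obs();M=R.from_quat(o['tool_rot']).as_matrix();print(M.T@(np.r_[g,.129]-o['eef_pos'])*100, np.degrees(np.arctan2(M[1,0],M[0,0])))
E
```

```text
[0.58681403 0.22730464 0.138     ] [0.53500265 0.22316868 0.142     ] [0.44193642 0.2174847  0.142     ] 0.14526511083288024 0.09323964267671651
3.87762978403956
[0.50400403 0.2216917 ]
[ 0.11844444  0.27355417 11.65277128] 94.22792305690112
```

Request:
play_rows([
  {"fingers":-1,"translation":[0.1,0.3,3],"roll":0},
  {"fingers":-1,"translation":[0.1,0.3,6],"roll":0},
  {"fingers":-1,"translation":[0.1,0.3,9],"roll":0},
  {"fingers":-1,"translation":[0.1,0.3,11],"roll":0},
  {"fingers":-1,"translation":[0.1,0.3,11.6],"roll":0},
  {"fingers":-1,"translation":[0.1,0.3,11.6],"roll":0},
  {"fingers":1,"translation":[0.1,0.3,11.6],"roll":0},
  {"fingers":1,"translation":[0.1,0.3,11.6],"roll":0},
  {"fingers":1,"translation":[0.1,0.3,11.6],"roll":0},
  {"fingers":1,"translation":[0.1,0.3,11.6],"roll":0},
  {"fingers":1,"translation":[0.1,0.3,11.6],"roll":0},
  {"fingers":1,"translation":[0.1,0.3,11.6],"roll":0},
  {"fingers":1,"translation":[0.1,0.3,11.6],"roll":0},
  {"fingers":1,"translation":[0.1,0.3,11.6],"roll":0},
  {"fingers":1,"translation":[0.1,0.3,11.6],"roll":0},
  {"fingers":1,"translation":[0.1,0.3,11.6],"roll":0},
])

```text
clock: 2.78
eef_pos: [0.5056, 0.2206, 0.1298]
tool_rot: [0.681, 0.732, 0.001, 0.0]
ft_force: [0.3, 0.8, 2.6]
grip_width: 0.0128
```

```bash
python3 - <<'E'
from h import *
snap('wrist','w2'); o=bot.get_obs(); print(o['clock'],o['eef_pos'],o['tool_rot'],o['ft_force'],o['grip_width'])
E
```

```text
2.8333 [0.50556429 0.22058403 0.12972905] [6.81392927e-01 7.31917624e-01 4.75816773e-04 2.13179638e-04] [-0.98150826 -0.22876509  2.4059719 ] 0.013070073254791276
```

The fingers have closed on the bar (width 13 mm). Now lifting straight up.

Request:
play_rows([
  {"fingers":1,"translation":[0,0,-0.5],"roll":0},
  {"fingers":1,"translation":[0,0,-1.2],"roll":0},
  {"fingers":1,"translation":[0,0,-2],"roll":0},
  {"fingers":1,"translation":[0,0,-3],"roll":0},
  {"fingers":1,"translation":[0,0,-4],"roll":0},
  {"fingers":1,"translation":[0,0,-5],"roll":0},
  {"fingers":1,"translation":[0,0,-6],"roll":0},
  {"fingers":1,"translation":[0,0,-6.5],"roll":0},
  {"fingers":1,"translation":[0,0,-6.5],"roll":0},
  {"fingers":1,"translation":[0,0,-6.5],"roll":0},
  {"fingers":1,"translation":[0,0,-6.5],"roll":0},
])

```text
clock: 3.75
eef_pos: [0.5048, 0.2203, 0.1939]
tool_rot: [0.681, 0.732, -0.0, -0.0]
ft_force: [-0.3, 0.1, -1.7]
grip_width: 0.013
```

```bash
python3 - <<'E'
from h import *
snap('wrist','w3'); snap('side','s3');snap('top','t3');o=bot.get_obs(); print(o['clock'],o['eef_pos'],o['tool_rot'],o['ft_force'],o['grip_width'])
w=cv2.imread('pics/w3.png'); s=cv2.imread('pics/s3.png')
a=cv2.resize(w,(400,300),interpolation=cv2.INTER_AREA)
b=cv2.resize(s[120:270,250:450],(400,300),interpolation=cv2.INTER_CUBIC)
t=cv2.imread('pics/t3.png')
c=cv2.resize(t[110:260,130:330],(400,300),interpolation=cv2.INTER_CUBIC)
d=cv2.resize(w[300:480,200:440],(400,300),interpolation=cv2.INTER_CUBIC)
cv2.imwrite('pics/c3.png',np.vstack([np.hstack([a,b]),np.hstack([c,d])]))
E
```

```text
3.9 [0.50477056 0.22028217 0.19356508] [ 6.81355368e-01  7.31952393e-01 -6.82567595e-04 -3.01976691e-04] [ 0.31052029 -0.84460373 -2.09622415] 0.012938044756985888
```

View pics/c3.png

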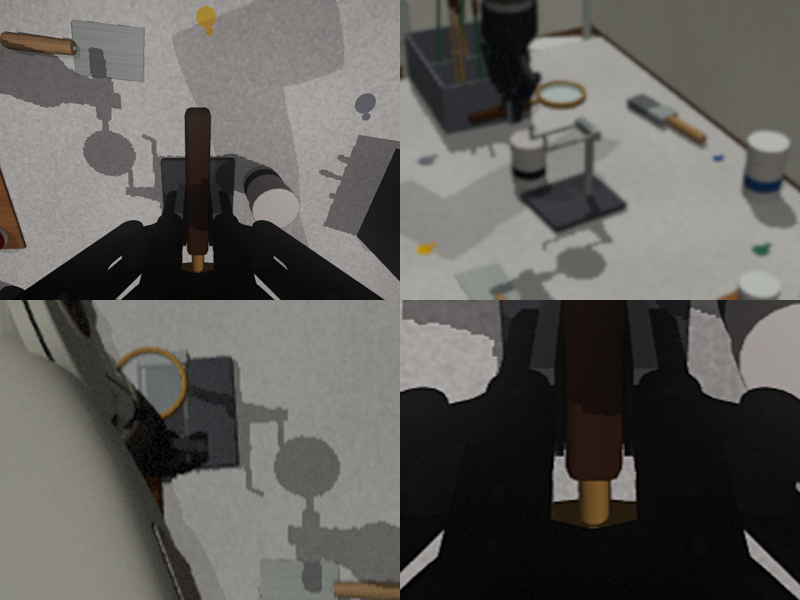

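The lens is clear of the hook and looks level. Lens centre is at side px (331,167) and top px (206,153), and the handle end is at side px (285,177). Now computing the tilt and the carry.

```bash
python3 - <<'E'
from h import *
from scipy.spatial.transform import Rotation as R
np.set_printoptions(precision=4,suppress=True)
L=tri([('s3',331,167),('t3',205.5,153.3)]);print('lens',L, proj('s3',L))
o=bot.get_obs();p=o['eef_pos'];M=R.from_quat(o['tool_rot']).as_matrix()
a=np.arctan2(M[1,0],M[0,0])-np.pi/2; d=np.array([np.cos(a),np.sin(a),0])
print('yaw',np.degrees(a),'off',L[:2]-p[:2], d)
for end in (-.146,): # predicted handle end and lens, level / tilted
  for tl in (0,-.07,-.14):
    g=np.array([p[0],p[1],p[2]+.005]); dd=d*np.cos(tl)+np.array([0,0,np.sin(tl)])
    print(tl,proj('s3',g+.082*dd),proj('s3',g-.063*dd),proj('t3',g+.082*dd))
for g in (-.3148,):
  for y in (a,np.radians(-10)):
    tgt=np.array([.6152,-.3145])-.083*np.array([np.cos(y),np.sin(y)]); dl=np.r_[tgt-p[:2],0]
    print(np.degrees(y),tgt,M.T@dl*100)
E
```

```text
lens [0.5864 0.2224 0.1979] [330.0414 167.2046]
yaw 4.100695472186356 off [0.0816 0.0022] [0.9974 0.0715 0.    ]
0 [329.4982 166.4332] [284.1612 179.168 ] [203.9547 151.7078]
-0.07 [329.4151 168.2435] [284.1395 177.7348] [204.6833 152.7304]
-0.14 [329.213  170.0704] [284.219  176.2749] [205.4078 153.9389]
4.100695472186356 [ 0.5324 -0.3204] [-54.131   -1.1095   0.028 ]
-10.0 [ 0.5335 -0.3001] [-52.1089  -0.8594   0.0266]
```

Request:
play_rows([
  {"fingers":1,"translation":[-1,0,0],"roll":0},
  {"fingers":1,"translation":[-3,-0.1,0],"roll":0},
  {"fingers":1,"translation":[-6,-0.1,0],"roll":0},
  {"fingers":1,"translation":[-9,-0.2,0],"roll":0},
  {"fingers":1,"translation":[-12.5,-0.3,0],"roll":0},
  {"fingers":1,"translation":[-16,-0.3,0],"roll":0},
  {"fingers":1,"translation":[-19.5,-0.4,0],"roll":0},
  {"fingers":1,"translation":[-23,-0.5,0],"roll":0},
  {"fingers":1,"translation":[-26.5,-0.5,0],"roll":0},
  {"fingers":1,"translation":[-30,-0.6,0],"roll":0},
  {"fingers":1,"translation":[-33.5,-0.7,0],"roll":0},
  {"fingers":1,"translation":[-37,-0.8,0],"roll":0},
  {"fingers":1,"translation":[-40.5,-0.8,0],"roll":0},
  {"fingers":1,"translation":[-44,-0.9,0],"roll":0},
  {"fingers":1,"translation":[-47.5,-1,0],"roll":0},
  {"fingers":1,"translation":[-50.5,-1,0],"roll":0},
  {"fingers":1,"translation":[-52.5,-1.1,0],"roll":0},
  {"fingers":1,"translation":[-53.7,-1.1,0],"roll":0},
  {"fingers":1,"translation":[-54.1,-1.1,0],"roll":0},
  {"fingers":1,"translation":[-54.1,-1.1,0],"roll":0},
])

```text
clock: 5.57
eef_pos: [0.5324, -0.3206, 0.1938]
tool_rot: [0.682, 0.731, -0.0, -0.0]
ft_force: [0.5, 0.4, -1.8]
grip_width: 0.0129
```

Request:
play_rows([
  {"fingers":1,"translation":[0,0,0.5],"roll":0},
  {"fingers":1,"translation":[0,0,1.5],"roll":0},
  {"fingers":1,"translation":[0,0,3],"roll":0},
  {"fingers":1,"translation":[0,0,4.5],"roll":0},
  {"fingers":1,"translation":[0,0,5.5],"roll":0},
  {"fingers":1,"translation":[0,0,6],"roll":0},
  {"fingers":1,"translation":[0,0,6],"roll":0},
  {"fingers":1,"translation":[0,0,6],"roll":0},
  {"fingers":1,"translation":[0,0,6],"roll":0},
])

```text
clock: 6.32
eef_pos: [0.5335, -0.32, 0.1352]
tool_rot: [0.681, 0.732, 0.0, 0.001]
ft_force: [0.5, 0.1, -1.3]
grip_width: 0.0131
```

```bash
python3 - <<'E'
from h import *
snap('side','s4');snap('top','t4');o=bot.get_obs(); print(o['clock'],o['eef_pos'],o['tool_rot'],o['ft_force'],o['grip_width'],o['joint_pos'])
s=cv2.imread('pics/s4.png');t=cv2.imread('pics/t4.png')
b=cv2.resize(s[230:380,380:580],(800,600),interpolation=cv2.INTER_CUBIC)
c=cv2.resize(t[80:230,330:530],(800,600),interpolation=cv2.INTER_CUBIC)
cv2.imwrite('pics/c4s.png',b);cv2.imwrite('pics/c4t.png',c)
E
```

```text
6.4167 [ 0.53354728 -0.32025908  0.13543461] [6.81323549e-01 7.31981604e-01 2.43131279e-04 1.04591242e-03] [ 0.71493631 -0.0298635  -1.56878196] 0.012980632122691713 [-5.40619047e-01  5.42456596e-01  1.64909557e-01  1.19110209e+00
  4.17711021e-05 -6.12275680e-01]
```

View pics/c4s.png

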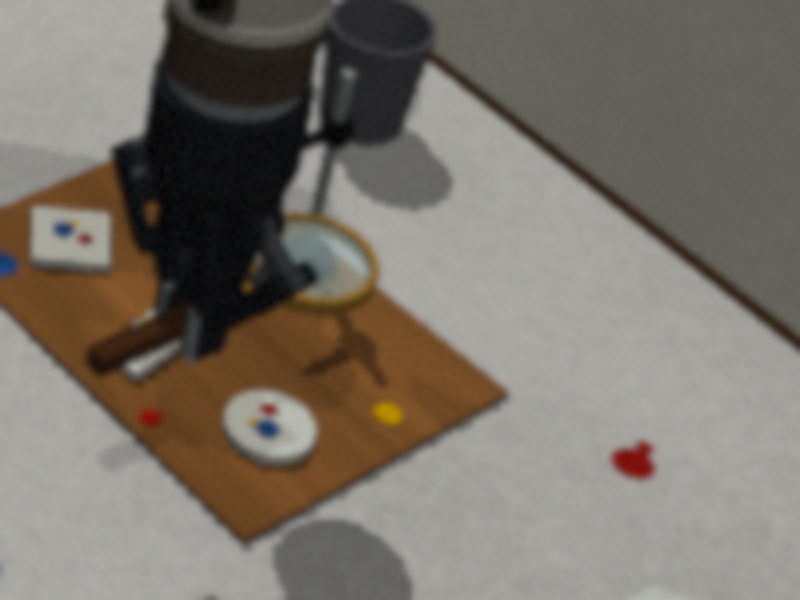

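View pics/c4t.png

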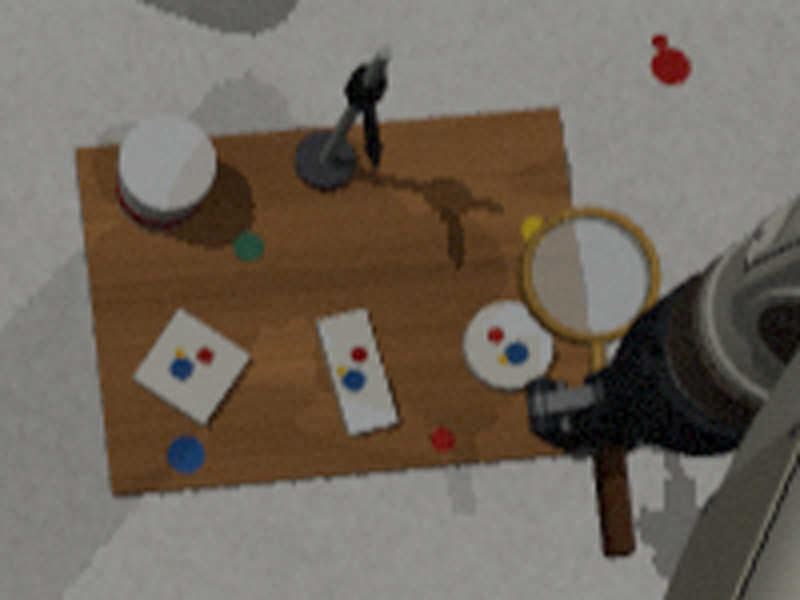

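Side crop: the lens (318,263), the tile (270,424) and the gauge all appear undisturbed. Top crop: the lens is at (591,274), the round tile at (508,346) and the pointer tip at (375,164). Now I'll refine the lens position and the pointer height, scaling the height against the post's known 157 mm top.

```bash
python3 - <<'E'
from h import *
from scipy.spatial.transform import Rotation as R
np.set_printoptions(precision=4,suppress=True)
L=tri([('t4',330+591/4,80+274/4),('s4',380+319/4,230+263/4)]);print('lens',L,'reproj',proj('t4',L),proj('s4',L))
print('lens top@.140',at_z('t4',330+591/4,80+274/4,.140))
o=bot.get_obs();print('lens-tcp',L-o['eef_pos'])
# lens rim top ellipse edges vs predictions for tilt
M=R.from_quat(o['tool_rot']).as_matrix();a=np.arctan2(M[1,0],M[0,0])-np.pi/2
g=o['eef_pos']+[0,0,.005]
for tl in(0,-.05,-.1):
  d=np.array([np.cos(a)*np.cos(tl),np.sin(a)*np.cos(tl),np.sin(tl)])
  c=lambda f,p,x,y:(proj(f,p)-[x,y])*4
  print(tl,'side lens',c('s4',g+.082*d,380,230),'far',c('s4',g+.118*d,380,230),'end',c('s4',g-.064*d,380,230),'top lens',c('t4',g+.082*d,330,80),'end',c('t4',g-.064*d,330,80))
# post scale in side0 
P=np.array([.7277,-.2095])
for z in(.006,.10,.105,.11,.115,.12,.157): print(z,(proj('side0',[*P,z])-[400,230])*4,'tip',(proj('side0',[.686,-.2136,z])-[400,230])*4,(proj('top0',[*P,z])-[340,80])*2.5,(proj('top0',[.686,-.2136,z])-[340,80])*2.5)
s=cv2.imread('pics/side0.png',0); print(s[255:276,448:474])
E
```

```text
lens [ 0.6185 -0.3184  0.139 ] reproj [478.3109 147.4417] [458.6815 296.097 ]
lens top@.140 [ 0.616  -0.3168  0.14  ]
lens-tcp [0.085  0.0019 0.0036]
0 side lens [305.5713 259.6387] far [355.3552 236.6718] end [ 88.6701 359.7019] top lens [586.6957 274.8834] end [617.7886 556.0719]
-0.05 side lens [304.1394 265.3249] far [353.1607 244.8104] end [ 89.4403 355.1726] top lens [583.8973 277.5547] end [620.1351 554.9073]
-0.1 side lens [302.4314 271.1035] far [350.5859 253.0615] end [ 90.4642 350.5211] top lens [581.1723 280.5812] end [622.4571 553.4221]
0.006 [224.5337 260.1258] tip [175.6336 284.297 ] [176.9727  99.6482] [182.2132 142.4333]
0.1 [250.6007 146.236 ] tip [199.7146 169.8633] [199.8957  58.9395] [205.7404 105.6127]
0.105 [252.0575 139.8713] tip [201.0613 163.4636] [201.2374  56.5569] [207.118  103.4567]
0.11 [253.5217 133.4741] tip [202.415  157.0307] [202.5928  54.1499] [208.5097 101.2787]
0.115 [254.9934 127.0439] tip [203.7758 150.5641] [203.962   51.7184] [209.9157  99.0782]
0.12 [256.4727 120.5807] tip [205.1437 144.0637] [205.3453  49.2617] [211.3363  96.855 ]
0.157 [2
[... 1671 characters left out ...]
76  88  92
   93  93  93  93  92  94  93  93]
 [151 150 151 151 151 150 151 152 152 154 152 140 108  73  71  92 105 102
   96  92  92  95  93  94  93  94]
 [148 150 150 151 151 153 151 152 153 153 152 139 101  73  79 111 131 121
  105  94  92  94  96  94  94  93]
 [149 150 152 152 152 152 152 153 154 153 149 128  93  70  82 121 144 141
  116  98  94  94  95  95  96  94]
 [148 150 151 150 152 151 152 150 151 150 143 118  83  68  91 128 147 144
  122 100  94  93  95  94  96  95]
 [150 152 151 151 152 153 151 151 150 150 141 107  76  73  97 131 147 145
  129 108  97  94  93  92  94  95]
 [150 152 151 150 151 152 152 150 149 147 135 100  71  76 106 135 148 150
  143 128 107  96  93  92  95  94]]
```

The lens is at about z 0.1395. The pointer reads 0.111 from the collar and 0.1158 from the finger line, so I'm aiming for about 0.1135, which means 2.6 cm down with a small xy correction.

Request:
play_rows([
  {"fingers":1,"translation":[0.1,0,0.5],"roll":0},
  {"fingers":1,"translation":[0.2,-0.1,1.2],"roll":0},
  {"fingers":1,"translation":[0.25,-0.1,2],"roll":0},
  {"fingers":1,"translation":[0.25,-0.1,2.5],"roll":0},
  {"fingers":1,"translation":[0.25,-0.1,2.6],"roll":0},
  {"fingers":1,"translation":[0.25,-0.1,2.6],"roll":0},
  {"fingers":1,"translation":[0.25,-0.1,2.6],"roll":0},
  {"fingers":1,"translation":[0.25,-0.1,2.6],"roll":0},
  {"fingers":1,"translation":[0.25,-0.1,2.6],"roll":0},
  {"fingers":1,"translation":[0.25,-0.1,2.6],"roll":0},
])

```text
clock: 7.25
eef_pos: [0.5319, -0.3177, 0.1087]
tool_rot: [0.681, 0.732, 0.0, 0.0]
ft_force: [0.3, -0.3, -1.5]
grip_width: 0.0129
```

```bash
python3 - <<'E'
from h import *
snap('side','s5');snap('top','t5');o=bot.get_obs(); print(o['clock'],o['eef_pos'],o['tool_rot'],o['ft_force'],o['grip_width'])
s=cv2.imread('pics/s5.png');t=cv2.imread('pics/t5.png')
b=cv2.resize(s[240:360,390:500],(400,436),interpolation=cv2.INTER_CUBIC)
c=cv2.resize(t[110:230,410:520],(400,436),interpolation=cv2.INTER_CUBIC)
cv2.imwrite('pics/c5.png',np.hstack([b,c]))
# predicted lens outline & tile
k=400/110
for z in(.1085,.1135,.1185):
  th=np.linspace(0,2*np.pi,72)
  for f,x,y in(('s5',390,240),('t5',410,110)):
    q=np.array([(proj(f,[.6152+.036*np.cos(a),-.3145+.036*np.sin(a),z])-[x,y])*k for a in th]); print(z,f,'cen',q.mean(0).round(),'min',q.min(0).round(),'max',q.max(0).round())
E
```

```text
7.35 [ 0.53183637 -0.31762262  0.10859979] [6.81373071e-01 7.31936252e-01 4.66000086e-05 2.43590550e-04] [ 0.6795641   0.24015363 -1.70808844] 0.013021603008107145
0.1085 s5 cen [233. 239.] min [171. 198.] max [294. 282.]
0.1085 t5 cen [223. 157.] min [162.  98.] max [285. 218.]
0.1135 s5 cen [235. 233.] min [172. 192.] max [296. 276.]
0.1135 t5 cen [226. 155.] min [165.  95.] max [288. 216.]
0.1185 s5 cen [236. 227.] min [174. 186.] max [298. 270.]
0.1185 t5 cen [229. 152.] min [167.  92.] max [291. 214.]
```

View pics/c5.png

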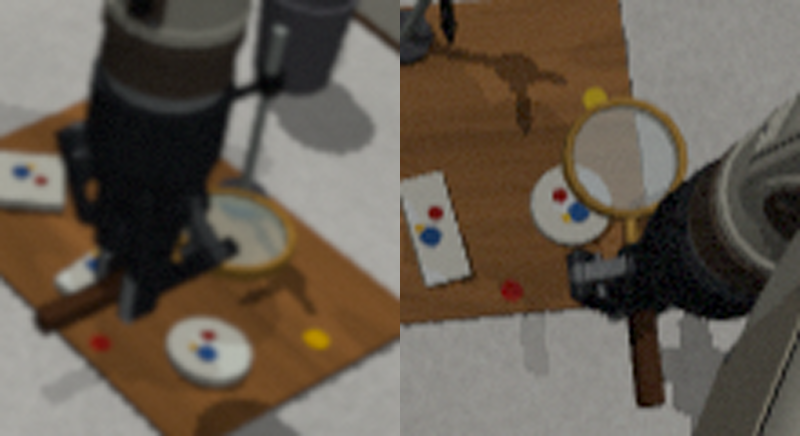

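Side crop: the lens rim spans rows 190–275 and reaches column 296 on the right. That matches the prediction for z = 0.1135 (192–276, 296). Top crop: the lens is at (225,158) against a predicted (226,155), so about 2 mm off. Tiles, pointer and jar are where they were, so I'm handing in.

```bash
python3 - <<'E'
from h import *
o=bot.get_obs(); print(abs(o['joint_vel']).max(),o['grip_width']); print(bot.job_done())
E
```

```text
0.002515309625477015 0.013021603008107145
the job is handed in; nothing more can be done
None
```

I gripped the reading lens by its handle, lifted it 65 mm straight up off the grey hook, carried it over the round tile and handed in while holding it there. No verdict is reported, so the numbers below come from my own last checks.

- **Position over the tile:** the lens centre is about 2–3 mm from the round tile's centre, seen from above (15 mm allowed).
- **Height:** the lens's middle plane is at about 0.1135 m. My two readings of the pointer disagreed: 0.111 m from the collar, and 0.115–0.116 m from the finger and its tip. I aimed between them, so the lens should be within about 3 mm of the pointer (8 mm allowed).
- **Tilt:** about 0.02–0.05 rad, estimated by eye from where the lens and handle end appear in the images (0.14 rad allowed).
- **Grip and steadiness:** the fingers hold at 13 mm, the arm is still, and about 7.4 s had gone by on the robot's clock.
- **Everything else:** the tiles showed no movement in the final pictures. The pointer was last checked about 1 s before the end and had not moved. The jars and knife looked in place wherever they were in view, but I did not measure them again.

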